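# Unlock the capsule box and set out the red capsule

## Robot

A 6-joint arm with a two-finger parallel gripper is mounted at the origin on the work surface. World frame = base frame: x ahead of the robot, y to its left, z up, the work surface at z = 0. Lengths are in m, angles in rad, forces in N, time in s.
With the tool pointing down it reaches from about 0.35 to 0.925 m from the base axis. Payload 6.4 kg.
Tool frame: the origin (TCP) lies at the very end of the fingers, on their centre line; the grasp point (between the pads) lies 19 mm behind it; z points along the fingers, y is the direction in which the jaws open and shut (so a half turn about z gives the same grasp; the last joint's range is limited). The gripper opens to 94 mm and grips with 3 to 60 N. Pads are 16 mm wide; open, the fingers measure 119 mm over their backs; the gripper's body (75 mm by 177 mm) begins 78 mm behind the grasp point.
Start: joints at [1.134, 0.245, 1.558, -0, 1.339, -0.174], TCP at [0.169, 0.628, 0.205] pointing down, gripper open.
Joint ranges: [-3.13, 3.13], [-1.02, 2.26], [0.13, 2.54], [-0.95, 4.09], [0.21, 2.88], [-2.74, 2.74]. Speed limits (rad/s): [2.57, 2.57, 3.14, 3.14, 3.14, 3.14].

## Interface

Orientations are given as a rotation vector (axis times angle).
In Python, from station import r gives the robot as it stands. The module is installed in compiled form; this text tells all that it offers.
- The arm moves only by the tool play_rows, never from a script. Its argument "series" is a list of rows, each a list of 6 numbers: the shift along the tool's x, y, z in m, then the turn, a rotation vector about the tool's x, y, z in rad. In form: [[dx, dy, dz, ax, ay, az], ...]. A call has 1 to 10 rows; each row shifts and turns the commanded pose from where the row before left it, along the tool's axes as they then stand; what a row does not reach is not made up. A row lasts 1/8 s, in which the tool goes at most 62.5 mm and 10.7 degrees, less where a joint would pass 70% of its speed; a pose out of reach is approached as far as the arm can. A call is refused whole if a number of a shift passes 0.0625 or a number of a turn 0.188, either way. A call with a gripper value outside its range is refused whole. "grip" is the opening, from 0 (shut) to 1 (fully open), set as the call begins (left out, the last holds). The fingers move at their own pace and stop on an object; "force" is the grip in N (left out, the last holds). Time passes only in rows, so rows that do not move let the fingers close. It gives the time, the measured TCP pose, the force and the opening at its end, in the units of the state.
- r.state(): the state, without advancing time (a new reading comes with each control period).
- r.read_camera(name): name is "side" or "top"; returns a dict with "color" (400x640x3 uint8, red, green, blue), "z_map" (400x640 float32, m along the optical axis (not along the pixel's ray), 0 where there is no reading), "fx", "fy", "cx", "cy" (pixels), "k1" (the pictures are not rectified: a ray, as slopes to the right and down, at radius r is drawn at 1 + k1 r^2 times it, then the intrinsics apply), "world_from_camera" (4x4, takes a point from camera to world coordinates). Camera axes: x right, y down, z forward; pixel columns grow to the right and rows downward; lengths in m; the calibration is good to about 2 mm. A picture is of the moment at which its call begins.
- r.job_done(): hands the job in, once; it reports no verdict.
The state is a dict: "t": time; "q": joint angles; "joint_velocities": joint speeds; "joint_efforts": joint torques, N m; "eef_pos": TCP position; "tool_rot": TCP orientation; "ft_force": force on the tool from outside, world axes, zero at the start; "moment": the same for the moment, N m; "gripper_width": opening from 0.0 (shut) to 1.0 (fully open).
Only numpy, scipy, OpenCV 4.12 (cv2) and the standard library are available. Lean on these libraries where they do the work, as an engineer would, in place of code of your own. Each camera call takes 0.05 s, during which the arm holds its last target.

## Task

The coffee-capsule box is locked: slide its orange lock knob fully back so that the bolt comes out of the lid, then slide the wooden lid fully open by its steel handle. Take out the red capsule, stand it upright in the middle of the round cork coaster and let go, leaving the box unlocked and open, and the blue capsule, mug, sugar jar and spoon where they are.

Things in the scene. Friction and masses are not known exactly. Their poses are not given: they have to be found in the camera images.
- capsule_box: Black box fixed to the table, 68 mm high; origin at table height. In its frame it spans x -118..66, y -158..172 mm. The opening spans x -60..60, y -150..-30, floor 26 mm above the table; the rest of the top is solid, with 11 mm lips along the +x and +y edges. The lid opens along box +y, the lock along box -x; both rub lightly (2 N) and stay where left.
- lock_knob (a point): Centre of the orange knob of the lock slide: 16 mm (box x) x 22 mm (box y) x 28 mm high, standing on a flat steel bolt (top 77 mm above the table); the knob spans 77 to 105 mm above the table. It stands on the strip along the box's -x side. Axes as the box's.
- lock (a joint): Lock slide, m: 0 = bolt 12 mm deep in the notch of the lid's edge (locked), 0.022 = fully back (its end stop); it grows as the knob moves along the box's -x. It starts between 0 and 0.003. The bolt is clear of the lid from 0.012 on.
- lid_handle (a point): Centre of the steel bar handle on the lid: 70 mm (box x) x 12 mm (box y) x 28 mm high, spanning 77 to 105 mm above the table. Axes as the box's.
- lid (a joint): Pale wooden lid, 7 mm thick, top 77 mm above the table, lying over the opening and part of the deck. m: 0 = closed, 0.122 = fully open (end stop), grows along the box's +y. While the lock is in, the bolt stops it after 3 mm. Fully open it clears the whole opening.
- capsule_red_mid (a point): Centre (half-way up) of the red coffee capsule: upright, round, 40 mm high, body 36 mm across, with a 42 mm flange 3 mm thick at the top; about 30 g. It stands on the opening's 26 mm floor, some 60 mm (along box y) from the blue one; there are 35 mm or more free for a finger on each of its two sides along box x. Site z points up.
- capsule_blue_mid (a point): The same for the blue capsule, which stays in the box.
- coaster_top (a point): Centre of the top face of the loose cork coaster, a disc 110 mm across and 8 mm thick, 250 g, lying on the table to the left or right of the box.
- mug: Blue mug, 76 mm across, 85 mm high, with a handle; origin under its centre. Bystander, on the other side of the box from the coaster.
- sugar_jar: White sugar jar with orange cap, 64 mm across, 90 mm high, origin under its centre. Bystander beyond the box.
- spoon: Steel spoon, 150 mm long, lying flat beyond the box. Bystander.
There are look-alikes about, which are no part of the job. Several things look just like the part that bears coaster_top: the one meant starts farthest to the robot's right.

How it is judged:
By the outcome, as a careful person would: the job done as asked, in the order asked, and still so for the second after the job is handed in, with the robot touching nothing.
It also fails if it takes over 70 s, if anything falls off the work surface, if the arm or the gripper's body presses on something with over 40 N, if the wrist force passes 120 N, or if a joint passes its speed limit or range.

## Working session

There is one attempt and no reset: what is moved stays moved. The work goes in short steps, Python scripts to look and compute and a tool call to move; the robot and the scene stay as the last step left them, time stands still between calls to the robot, and variables do not carry over. Pictures are saved under pics/ and viewed, and the job is handed in when it is done.

Besides the shell and the picture viewer there is one more tool, called after ">>>" in YAML: its name, and indented under it one key for each argument. play_rows: Moves the arm, as the interface text tells. Its arguments: {"type":"object","properties":{"series":{"type":"array"},"grip":{"type":"number"},"force":{"type":"number"}},"required":["series"]}

```bash
mkdir -p pics
python3 - <<'E'
from station import r
import cv2,numpy as np
s=r.state();print({k:np.round(v,3) for k,v in s.items()})
for n in("top","side"):
    c=r.read_camera(n);np.savez(f"cam_{n}0.npz",**c)
    cv2.imwrite(f"pics/{n}0.png",c["color"][:,:,::-1])
    print(n,c["fx"],c["fy"],c["cx"],c["cy"],c["k1"]);print(np.round(c["world_from_camera"],3))
E
```

```text
{'t': np.float64(0.0), 'q': array([ 1.134,  0.246,  1.559,  0.   ,  1.339, -0.174]), 'joint_velocities': array([ 0.   , -0.   , -0.   , -0.   , -0.002,  0.001]), 'joint_efforts': array([ 1.0000e-03, -4.1585e+01, -3.1459e+01,  6.8000e-02,  3.3000e-02,
       -0.0000e+00]), 'eef_pos': array([0.169, 0.627, 0.204]), 'tool_rot': array([-4.120e-01, -3.114e+00,  3.000e-03]), 'ft_force': array([-0.282, -0.2  ,  0.613]), 'moment': array([-0.037,  0.009,  0.013]), 'gripper_width': np.float64(0.999)}
top 362.9870583195256 362.9870583195256 317.2326784540142 199.91477511990448 -0.07395132917128573
[[-0.012 -0.996  0.092  0.497]
 [-1.     0.013  0.01  -0.003]
 [-0.011 -0.092 -0.996  0.965]
 [ 0.     0.     0.     1.   ]]
side 503.1848708821721 503.1848708821721 320.33062812226586 199.5713122016871 -0.018541408852145776
[[ 0.827 -0.307  0.47   0.026]
 [-0.562 -0.424  0.71  -0.881]
 [-0.019 -0.852 -0.523  0.729]
 [ 0.     0.     0.     1.   ]]
```

View pics/top0.png

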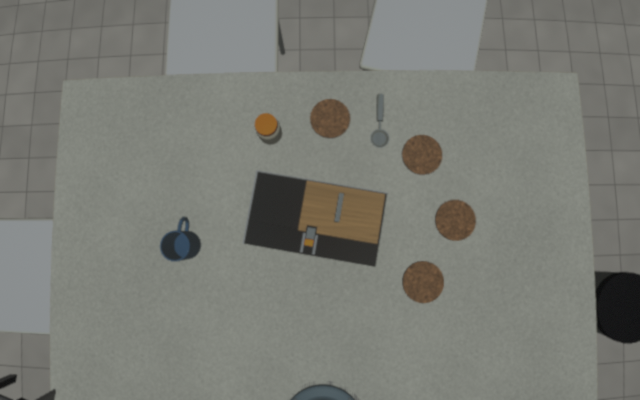

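View pics/side0.png

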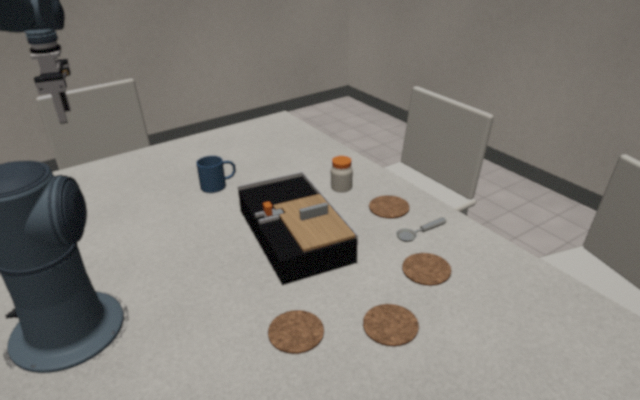

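The top view has +x up and +y left. There are four coasters: (330,118), (422,155), (455,220) and (423,282). The one at (455,220) is farthest to the robot's right. The box spans about (245..386, 172..265), with the lid on its right part, the handle at (339,207) and the orange knob at (309,242). I'll measure these next.

```bash
cat > h.py <<'E'
import cv2,numpy as np
def K(c): return np.array([[c["fx"],0,c["cx"]],[0,c["fy"],c["cy"]],[0,0,1]],float)
def plane(c,px,z):
    px=np.asarray(px,float).reshape(-1,1,2)
    u=cv2.undistortPoints(px,K(c),np.array([float(c["k1"]),0,0,0])).reshape(-1,2)
    T=c["world_from_camera"]; d=np.c_[u,np.ones(len(u))]@T[:3,:3].T
    return T[:3,3]+d*((z-T[2,3])/d[:,2])[:,None]
def proj(c,P):
    T=np.linalg.inv(c["world_from_camera"]); P=np.asarray(P,float).reshape(-1,3)
    return cv2.projectPoints(P,cv2.Rodrigues(T[:3,:3])[0],T[:3,3],K(c),np.array([float(c["k1"]),0,0,0]))[0].reshape(-1,2)
def depthpt(c,u,v):
    z=float(c["z_map"][int(round(v)),int(round(u))])
    x=cv2.undistortPoints(np.array([[[u,v]]],float),K(c),np.array([float(c["k1"]),0,0,0])).ravel()
    return (c["world_from_camera"]@np.array([x[0]*z,x[1]*z,z,1]))[:3]
def blobs(m,mina=30):
    cs,_=cv2.findContours(m.astype(np.uint8),cv2.RETR_EXTERNAL,cv2.CHAIN_APPROX_NONE)
    return sorted([c for c in cs if cv2.contourArea(c)>=mina],key=lambda c:-cv2.contourArea(c))
E
python3 - <<'E'
from h import *
c=dict(np.load("cam_top0.npz"));s=dict(np.load("cam_side0.npz"))
for n,C in(("top",c),("side",s)):
    hsv=cv2.cvtColor(C["color"],cv2.COLOR_RGB2HSV);H,S,V=cv2.split(hsv)
    print(n,"knob/orange")
    for b in blobs((H<16)&(S>170)&(V>90),8):
        M=cv2.moments(b);p=(M['m10']/M['m00'],M['m01']/M['m00']);print(np.round(p,1),M['m00'],np.round(plane(C,p,.105),4),depthpt(C,*p).round(4))
    print("cork")
    for b in blobs((H<16)&(S>70)&(S<=170)&(V>40),100):
        (p,ax,a)=cv2.fitEllipse(b);print(np.round(p,1),np.round(ax,1),cv2.contourArea(b),np.round(plane(C,p,.008),4),depthpt(C,*p).round(4))
    print("lid")
    for b in blobs((H>=14)&(H<26)&(S>70),300):
        q=cv2.minAreaRect(b);print(np.round(q[0],1),q[1:],np.round(plane(C,cv2.boxPoints(q),.077),4).tolist())
    print("dark")
    for b in blobs((V<50),1000)[:3]:
        q=cv2.minAreaRect(b);print(np.round(q[0],1),q[1:],np.round(cv2.boxPoints(q)).tolist())
cr=c["color"][160:280,230:400,::-1];cv2.imwrite("pics/crop1.png",cv2.resize(cr,None,fx=4.7,fy=4.7,interpolation=cv2.INTER_CUBIC))
cr=s["color"][160:300,220:370,::-1];cv2.imwrite("pics/crop2.png",cv2.resize(cr,None,fx=4.2,fy=4.2,interpolation=cv2.INTER_CUBIC))
E
```

```text
top knob/orange
cork
[422.8 281.7] [39.1 40.1] 1227.5 [[ 0.3679 -0.2659  0.008 ]] [ 0.368  -0.2657  0.0088]
[455.1 219.8] [37.9 39.2] 1166.0 [[ 0.5283 -0.3579  0.008 ]] [ 0.5282 -0.3568  0.0108]
[421.8 154.2] [37.3 38.2] 1114.5 [[ 0.7059 -0.2756  0.008 ]] [ 0.7059 -0.2756  0.0082]
[329.6 118. ] [36.6 37.7] 1082.5 [[ 0.8089 -0.029   0.008 ]] [ 0.8086 -0.0289  0.009 ]
lid
[341.2 212. ] ((81.38616943359375, 51.08664321899414), 9.819300651550293) [[0.5058, 0.0574, 0.077], [0.6296, 0.0351, 0.077], [0.5925, -0.1622, 0.077], [0.4696, -0.1375, 0.077]]
[422.5 282. ] ((40.0, 39.0), 90.0) [[0.4255, -0.2, 0.077], [0.4238, -0.2958, 0.077], [0.3274, -0.2927, 0.077], [0.3295, -0.1976, 0.077]]
[455.  219.5] ((39.0, 38.0), 90.0) [[0.5756, -0.2867, 0.077], [0.5744, -0.3824, 0.077], [0.4782, -0.3778, 0.077], [0.4799, -0.2829, 0.077]]
[422. 154.] ((38.0, 38.0), 90.0) [[0.7404, -0.2106, 0.077], [0.7398, -0.3071, 0.077], [0.6429, -0.3022, 0.077], [0.6439, -0.2069, 0.077]]
[329.5 118. ] ((37.47665786743164, 37.47665786743164), 45.0) [[0.7875, 0.04, 0.077], [0.8562, -0.0279, 0.077], [0.7856, -0.0936, 0.077]
[... 977 characters left out ...]
] [21.1 39. ] 644.5 [[ 0.802  -0.0388  0.008 ]] [ 0.8042 -0.0364  0.0059]
[341.2 161.9] [13.6 19.7] 205.5 [[0.8525 0.2444 0.008 ]] [0.7627 0.1221 0.0863]
lid
[313.3 221. ] ((72.94307708740234, 53.251224517822266), 56.3099365234375) [[0.4992, 0.0518, 0.077], [0.6691, 0.112, 0.077], [0.5876, -0.1712, 0.077], [0.4518, -0.2, 0.077]]
dark
[298.4 225.5] ((118.20744323730469, 85.29371643066406), 60.59280776977539) [[232.0, 195.0], [307.0, 153.0], [365.0, 256.0], [290.0, 298.0]]
[ 77.  257.5] ((115.31990051269531, 117.51136779785156), 38.02722930908203) [[-5.0, 268.0], [68.0, 176.0], [159.0, 247.0], [86.0, 339.0]]
[31.5 16.5] ((33.0, 63.0), 90.0) [[-0.0, 0.0], [63.0, 0.0], [63.0, 33.0], [0.0, 33.0]]
```

```bash
ls pics
```

```text
crop1.png
crop2.png
side0.png
top0.png
```

View pics/crop1.png

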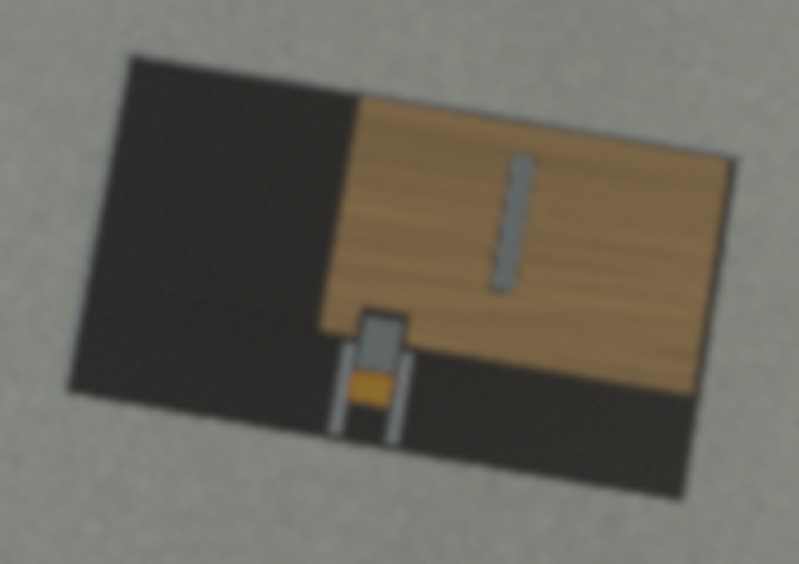

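View pics/crop2.png

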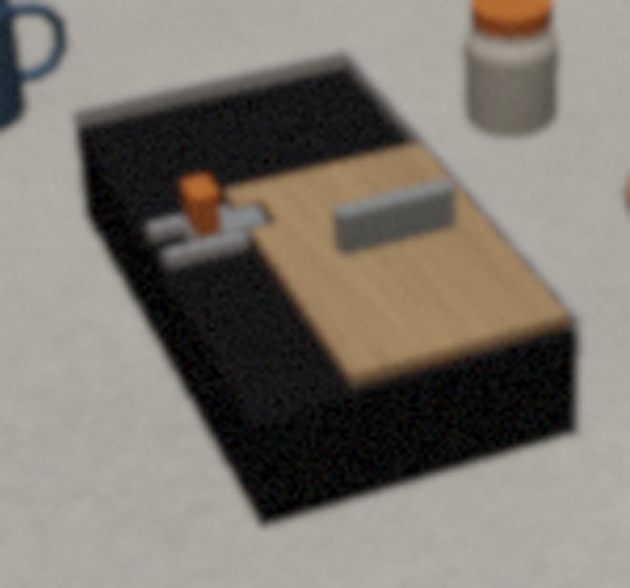

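Run:
```python
from h import *
c=dict(np.load("cam_top0.npz"))
f=lambda P:(np.asarray(P,float)+.5)/4.7-.5+[230,160]
box=plane(c,f([(683,498),(70,391)]),.068);print("box -x edge corners",box.round(4),np.linalg.norm(box[0]-box[1]))
tp=plane(c,f([(736,157),(131,57)]),.079);print("+x corners@79",tp.round(4),np.linalg.norm(tp[0]-tp[1]))
print("@68",plane(c,f([(736,157),(131,57)]),.068).round(4))
h=plane(c,f([(513,155),(536,157),(514,292),(490,290)]),.105);print("handle",h.mean(0).round(4),np.linalg.norm(h[0]-h[3]),np.linalg.norm(h[0]-h[1]))
k=plane(c,f([(351,372),(393,375),(390,408),(348,404)]),.105);print("knob",k.mean(0).round(4),np.linalg.norm(k[0]-k[3]),np.linalg.norm(k[0]-k[1]))
yd=box[1]-box[0];print("yaw of box y",np.degrees(np.arctan2(-yd[0],yd[1])), "handle yaw",np.degrees(np.arctan2(*( (h[0]+h[1]-h[2]-h[3])[[1,0]]))))
yd=yd/np.linalg.norm(yd);xd=np.array([yd[1],-yd[0],0])
o1=box[0]+118*.001*xd+.158*yd;o2=box[1]+.118*xd-.172*yd
o3=tp[0]-.066*xd+.158*yd;o4=tp[1]-.066*xd-.172*yd
print(o1,o2,o3,o4)
o=(o1+o2)/2
for n,p in(("handle",h.mean(0)),("knob",k.mean(0))): print(n,(p-o)@xd,(p-o)@yd)
# lid corners
l=plane(c,f([(360,96),(729,158),(692,395),(320,333)]),.077)
print("lid",[((p-o)@xd,(p-o)@yd) for p in l])
```

```text
box -x edge corners [[ 0.4172 -0.1327  0.068 ]
 [ 0.4763  0.1876  0.068 ]] 0.3257431153887564
+x corners@79 [[ 0.5943 -0.1632  0.079 ]
 [ 0.6515  0.1539  0.079 ]] 0.3222892112744702
@68 [[ 0.5955 -0.1652  0.068 ]
 [ 0.6534  0.1559  0.068 ]]
handle [ 0.5592 -0.0448  0.105 ] 0.06943665587826985 0.011705012251577369
knob [0.4763 0.0282 0.105 ] 0.016056200218910778 0.021150926156234706
yaw of box y -10.446581711996668 handle yaw -10.408015627132752
[0.56191592 0.00125728 0.068     ] [ 0.56114406 -0.00292905  0.068     ] [0.55801923 0.0041108  0.079     ] [ 0.55541532 -0.00325223  0.079     ]
handle 0.005657195986763292 -0.043699283973425304
knob -0.08903753043598105 0.013073512810892174
lid [(np.float64(0.06046816999459048), np.float64(0.04576970448110535)), (np.float64(0.060788198472494684), np.float64(-0.15054093478012434)), (np.float64(-0.06444293578701765), np.float64(-0.15064409584271185)), (np.float64(-0.06545755388216148), np.float64(0.044835317132990986))]
```

```bash
cat >> h.py <<'E'
from scipy.spatial.transform import Rotation as Ro
def plan(p,h):
    """h: heading of tool y in deg"""
    from station import r
    s=r.state();a=np.radians(h)
    y=np.array([np.cos(a),np.sin(a),0]);z=np.array([0,0,-1.]);x=np.cross(y,z)
    Rt=np.c_[x,y,z];Rc=Ro.from_rotvec(s["tool_rot"]).as_matrix()
    print("t %.2f"%s["t"],"pos",s["eef_pos"].round(4),"F",s["ft_force"].round(1),"w",round(float(s["gripper_width"])*94,1),"q",s["q"].round(2))
    print("turn first",Ro.from_matrix(Rc.T@Rt).as_rotvec().round(4))
    d=np.asarray(p)-s["eef_pos"]
    print("then shift (target axes)",(Rt.T@d).round(4),"len",np.linalg.norm(d).round(3))
E
python3 -c "
from h import *
plan([.4763,.0282,.16],79.6)"
```

```text
t 0.10 pos [0.1686 0.6272 0.2045] F [0.3 0.  0.9] w 94.1 q [ 1.13  0.25  1.56  0.    1.34 -0.17]
turn first [-0.0017 -0.0004 -0.0813]
then shift (target axes) [-0.4107 -0.5336  0.0445] len 0.675
```

>>> play_rows:
  series:
    - [0, 0, 0, 0, 0, -0.081]
    - [-0.032, -0.041, 0, 0, 0, 0]
    - [-0.032, -0.041, 0, 0, 0, 0]
    - [-0.032, -0.041, 0, 0, 0, 0]
    - [-0.032, -0.041, 0, 0, 0, 0]
    - [-0.032, -0.041, 0, 0, 0, 0]
    - [-0.032, -0.041, 0, 0, 0, 0]
    - [-0.032, -0.041, 0, 0, 0, 0]
    - [-0.032, -0.041, 0, 0, 0, 0]
    - [-0.032, -0.041, 0, 0, 0, 0]
  grip: 0.5
  force: 20

```text
t: 1.35
eef_pos: [0.3857, 0.2111, 0.2052]
tool_rot: [-0.285, -3.129, 0.0]
ft_force: [0.3, -0.2, -0.8]
gripper_width: 0.502
```

```bash
python3 -c "
from h import *
plan([.4763,.0282,.16],79.6)"
```

```text
t 1.35 pos [0.3857 0.2111 0.2052] F [ 0.3 -0.2 -0.8] w 47.2 q [ 0.24 -0.28  2.07 -0.    1.34 -1.15]
turn first [-0.     -0.     -0.0002]
then shift (target axes) [-0.1222 -0.1635  0.0452] len 0.209
```

>>> play_rows:
  series:
    - [-0.0305, -0.041, 0, 0, 0, 0]
    - [-0.0305, -0.041, 0, 0, 0, 0]
    - [-0.0305, -0.041, 0.01, 0, 0, 0]
    - [-0.0305, -0.0405, 0.02, 0, 0, 0]
    - [0, 0, 0.015, 0, 0, 0]
    - [0, 0, 0, 0, 0, 0]

```text
t: 2.1
eef_pos: [0.4743, 0.0305, 0.1587]
tool_rot: [-0.285, -3.125, -0.001]
ft_force: [0.1, -0.1, 0.2]
gripper_width: 0.499
```

```bash
python3 -c "
from h import *
from station import r
plan([.4763,.0282,.087],79.6)
for n in('top','side'):
    c=r.read_camera(n);np.savez(f'cam_{n}1.npz',**c)
    if n=='side': cv2.imwrite('pics/s1.png',cv2.resize(c['color'][120:270,200:380,::-1],None,fx=4,fy=4,interpolation=cv2.INTER_CUBIC))
"
```

```text
t 2.10 pos [0.4743 0.0305 0.1587] F [ 0.1 -0.1  0.2] w 46.9 q [-0.18 -0.12  2.03  0.    1.24 -1.56]
turn first [ 0.0003 -0.004  -0.0004]
then shift (target axes) [-0.0024 -0.0019  0.0717] len 0.072
```

View pics/s1.png

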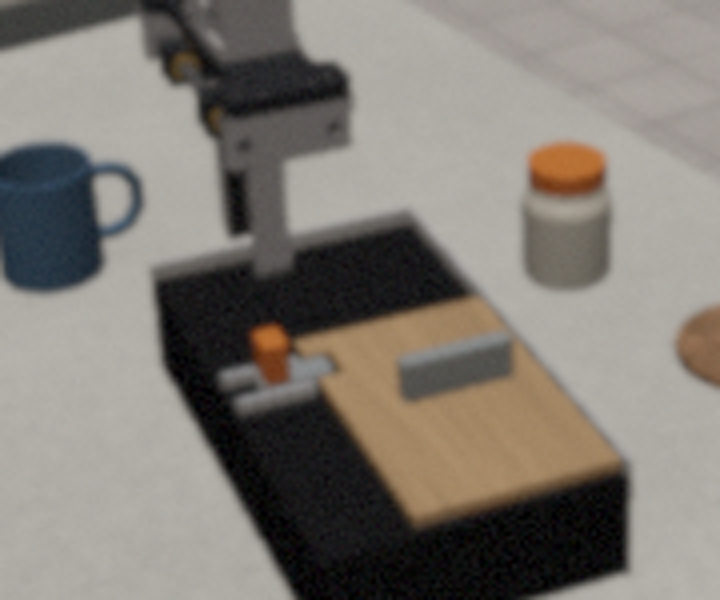

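The gripper hangs over the knob (crop 270,350), with its fingers on either side along box y. Next I descend and close.

>>> play_rows:
  series:
    - [-0.0024, -0.002, 0.02, 0, -0.003, 0]
    - [0, 0, 0.025, 0, 0, 0]
    - [0, 0, 0.018, 0, 0, 0]
    - [0, 0, 0.007, 0, 0, 0]
    - [0, 0, 0, 0, 0, 0]

```text
t: 2.82
eef_pos: [0.4781, 0.028, 0.0909]
tool_rot: [0.283, 3.125, -0.0]
ft_force: [-0.0, 0.0, 0.4]
gripper_width: 0.499
```

>>> play_rows:
  series:
    - [0, 0, 0, 0, 0, 0]
    - [0, 0, 0, 0, 0, 0]
    - [0, 0, 0, 0, 0, 0]
    - [0, 0, 0, 0, 0, 0]
  grip: 0.1
  force: 15

```text
t: 3.32
eef_pos: [0.4784, 0.0277, 0.091]
tool_rot: [0.285, 3.125, 0.001]
ft_force: [0.6, 3.2, 2.2]
gripper_width: 0.232
```

>>> play_rows:
  series:
    - [0.004, 0, 0, 0, 0, 0]
    - [0.005, 0, 0, 0, 0, 0]
    - [0.005, 0, 0, 0, 0, 0]
    - [0.004, 0, 0, 0, 0, 0]
    - [0, 0, 0, 0, 0, 0]

```text
t: 3.95
eef_pos: [0.4601, 0.031, 0.0909]
tool_rot: [0.285, 3.126, 0.001]
ft_force: [0.1, 5.4, 6.2]
gripper_width: 0.23
```

>>> play_rows:
  series:
    - [0.002, 0, 0, 0, 0, 0]
    - [0.002, 0, 0, 0, 0, 0]
    - [0, 0, 0, 0, 0, 0]

```text
t: 4.32
eef_pos: [0.4578, 0.0314, 0.0909]
tool_rot: [0.285, 3.121, 0.0]
ft_force: [7.2, 3.7, -0.6]
gripper_width: 0.229
```

>>> play_rows:
  series:
    - [0.002, 0, 0, 0, 0, 0]
    - [0.001, 0, 0, 0, 0, 0]
    - [0, 0, 0, 0, 0, 0]

```text
t: 4.7
eef_pos: [0.4573, 0.0314, 0.091]
tool_rot: [0.285, 3.114, -0.0]
ft_force: [17.2, 3.4, -9.3]
gripper_width: 0.23
```

Force rises at 21.5 mm of travel, so the slide is at its end stop. I'll release and rise straight up.

>>> play_rows:
  series:
    - [0, 0, 0, 0, 0, 0]
    - [0, 0, 0, 0, 0, 0]
    - [0, 0, -0.01, 0, 0, 0]
    - [0, 0, -0.025, 0, 0, 0]
    - [0, 0, -0.025, 0, 0, 0]
    - [0, 0, 0, 0, 0, 0]
  grip: 0.5

```text
t: 5.45
eef_pos: [0.4546, 0.0316, 0.1526]
tool_rot: [0.284, 3.121, -0.002]
ft_force: [0.7, -0.2, 0.0]
gripper_width: 0.502
```

```bash
python3 -c "
from h import *
from station import r
plan([.5592,-.0448,.150],79.6)
"
```

```text
t 5.45 pos [0.4546 0.0316 0.1526] F [ 0.7 -0.2  0. ] w 47.2 q [-0.18 -0.18  2.09 -0.    1.22 -1.57]
turn first [-0.0004  0.0075 -0.0002]
then shift (target axes) [-0.1167 -0.0562  0.0026] len 0.13
```

>>> play_rows:
  series:
    - [-0.03, -0.015, 0, 0, 0.007, 0]
    - [-0.039, -0.019, 0, 0, 0, 0]
    - [-0.033, -0.015, 0, 0, 0, 0]
    - [-0.015, -0.007, 0, 0, 0, 0]
    - [0, 0, 0, 0, 0, 0]

```text
t: 6.08
eef_pos: [0.5577, -0.0443, 0.1492]
tool_rot: [-0.285, -3.123, -0.001]
ft_force: [-1.5, 0.8, 0.7]
gripper_width: 0.499
```

```bash
python3 -c "
from h import *
from station import r
plan([.5592,-.0448,.087],79.6)
for n in('top','side'):
    c=r.read_camera(n);np.savez(f'cam_{n}2.npz',**c)
    if n=='side': cv2.imwrite('pics/s2.png',cv2.resize(c['color'][120:270,200:380,::-1],None,fx=4,fy=4,interpolation=cv2.INTER_CUBIC))
"
```

```text
t 6.08 pos [ 0.5577 -0.0443  0.1492] F [-1.5  0.8  0.7] w 46.9 q [-0.28  0.1   1.83 -0.    1.22 -1.67]
turn first [ 0.0002 -0.006  -0.0008]
then shift (target axes) [-0.0016 -0.0002  0.0622] len 0.062
```

View pics/s2.png

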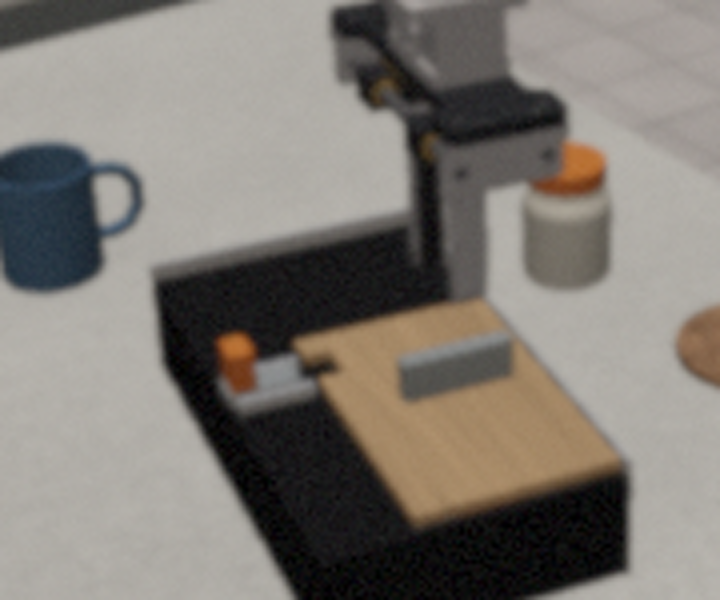

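The notch in the lid (crop 315,360) is empty and the knob is at the rear of its rails, so the box is unlocked. Next is the handle.

>>> play_rows:
  series:
    - [-0.0016, 0, 0.015, 0, 0, 0]
    - [0, 0, 0.022, 0, 0, 0]
    - [0, 0, 0.017, 0, 0, 0]
    - [0, 0, 0.008, 0, 0, 0]
    - [0, 0, 0, 0, 0, 0]

```text
t: 6.8
eef_pos: [0.5591, -0.0443, 0.0875]
tool_rot: [-0.284, -3.124, -0.001]
ft_force: [-0.0, 0.7, -0.2]
gripper_width: 0.502
```

>>> play_rows:
  series:
    - [0, 0, 0, 0, 0, 0]
    - [0, 0, 0, 0, 0, 0]
    - [0, 0, 0, 0, 0, 0]
    - [0, 0, 0, 0, 0, 0]
    - [0, 0, 0, 0, 0, 0]
  grip: 0.04
  force: 15

```text
t: 7.42
eef_pos: [0.5596, -0.0447, 0.0884]
tool_rot: [-0.285, -3.125, -0.0]
ft_force: [-0.8, -0.7, 1.1]
gripper_width: 0.126
```

>>> play_rows:
  series:
    - [0, 0.008, 0, 0, 0, 0]
    - [0, 0.016, 0, 0, 0, 0]
    - [0, 0.018, 0, 0, 0, 0]
    - [0, 0.018, 0, 0, 0, 0]
    - [0, 0.018, 0, 0, 0, 0]
    - [0, 0.016, 0, 0, 0, 0]
    - [0, 0.012, 0, 0, 0, 0]
    - [0, 0.006, 0, 0, 0, 0]
    - [0, 0, 0, 0, 0, 0]

```text
t: 8.55
eef_pos: [0.5802, 0.0667, 0.0883]
tool_rot: [-0.285, -3.126, -0.004]
ft_force: [1.7, 1.9, 3.7]
gripper_width: 0.124
```

>>> play_rows:
  series:
    - [0, 0.004, 0, 0, 0, 0]
    - [0, 0.003, 0, 0, 0, 0]
    - [0, 0.002, 0, 0, 0, 0]
    - [0, 0, 0, 0, 0, 0]

```text
t: 9.05
eef_pos: [0.5817, 0.0745, 0.0883]
tool_rot: [-0.285, -3.125, -0.001]
ft_force: [1.4, -1.8, 4.9]
gripper_width: 0.126
```

```bash
python3 -c "
from h import *
s0=np.array([.5596,-.0447]);d=np.array([.181,.983])
from station import r
s=r.state();print(s['eef_pos'],s['ft_force'],(s['eef_pos'][:2]-s0)@d)"
```

```text
[0.58167747 0.07454512 0.08834922] [ 1.41163562 -1.7784589   4.86207086] 0.12121396996975974
```

>>> play_rows:
  series:
    - [0, 0.0015, 0, 0, 0, 0]
    - [0, 0.001, 0, 0, 0, 0]
    - [0, 0, 0, 0, 0, 0]

```text
t: 9.43
eef_pos: [0.5818, 0.0748, 0.0884]
tool_rot: [-0.284, -3.124, 0.006]
ft_force: [-0.5, -10.3, 7.6]
gripper_width: 0.125
```

>>> play_rows:
  series:
    - [0, 0.001, 0, 0, 0, 0]
    - [0, 0, 0, 0, 0, 0]

```text
t: 9.68
eef_pos: [0.5817, 0.0749, 0.0884]
tool_rot: [-0.284, -3.124, 0.009]
ft_force: [-0.8, -12.6, 7.7]
gripper_width: 0.126
```

The lid is against its stop (10–13 N). I'll release, rise, back off from above the box, and look.

>>> play_rows:
  series:
    - [0, 0, 0, 0, 0, 0]
    - [0, 0, 0, 0, 0, 0]
    - [0, 0, -0.01, 0, 0, 0]
    - [0, 0, -0.025, 0, 0, 0]
    - [0, 0, -0.03, 0, 0, 0]
    - [0, 0, -0.03, 0, 0, 0]
    - [0, 0.04, -0.01, 0, 0, 0]
    - [0, 0.03, 0, 0, 0, 0]
    - [0, 0, 0, 0, 0, 0]
  grip: 0.4

```text
t: 10.8
eef_pos: [0.5948, 0.1485, 0.1935]
tool_rot: [-0.28, -3.125, -0.001]
ft_force: [0.4, -0.9, -0.8]
gripper_width: 0.398
```

```bash
python3 -c "
from h import *
from station import r
for n in('top','side'):
    c=r.read_camera(n);np.savez(f'cam_{n}3.npz',**c)
    R=(slice(160,280),slice(230,400)) if n=='top' else (slice(120,300),slice(200,410))
    cv2.imwrite(f'pics/{n}3.png',cv2.resize(c['color'][R][:,:,::-1],None,fx=4.7 if n=='top' else 3.3,fy=4.7 if n=='top' else 3.3,interpolation=cv2.INTER_CUBIC))
    H,S,V=cv2.split(cv2.cvtColor(c['color'],cv2.COLOR_RGB2HSV))
    for nm,m in(('red',((H<7)|(H>172))&(S>120)&(V>40)),('blue',(H>95)&(H<125)&(S>110)&(V>40))):
        for b in blobs(m,30):
            M=cv2.moments(b);p=(M['m10']/M['m00'],M['m01']/M['m00']);e=cv2.fitEllipse(b)
            print(n,nm,np.round(p,1),M['m00'],np.round(e[0],1),np.round(e[1],1),plane(c,e[0],.066).round(4),depthpt(c,*p).round(4))
"
```

```text
top blue [342.5 213.4] 195.0 [342.5 213.4] [15.6 16. ] [[ 0.5462 -0.0556  0.066 ]] [ 0.5462 -0.0556  0.0657]
side red [322.1 243.5] 66.5 [323.7 235.2] [16.8 24.5] [[ 0.5417 -0.113   0.066 ]] [ 0.5234 -0.1333  0.0628]
side blue [310.2 231.2] 135.0 [310.9 227.5] [16.9 23.1] [[ 0.5351 -0.0707  0.066 ]] [ 0.5329 -0.0705  0.0564]
side blue [209.5 164.4] 106.0 [208.9 165.6] [13.4 21.2] [[0.4681 0.3583 0.066 ]] [0.4811 0.3881 0.0534]
```

View pics/top3.png

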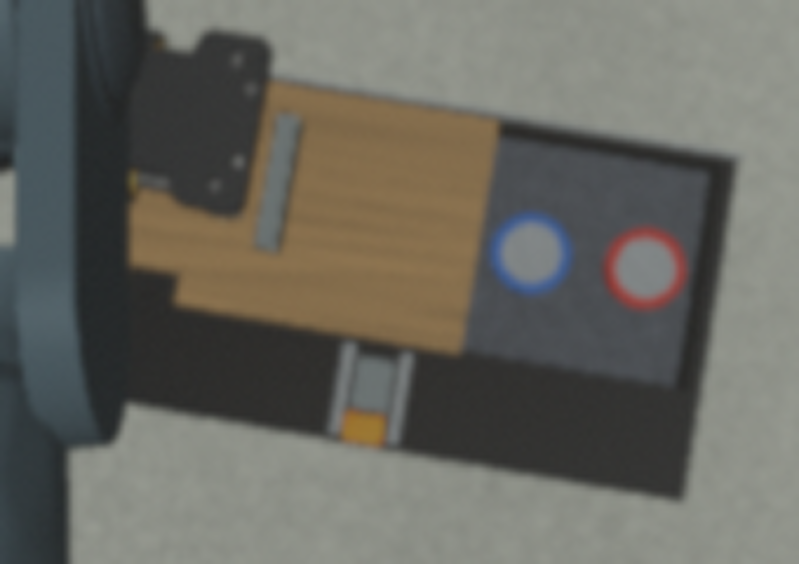

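View pics/side3.png

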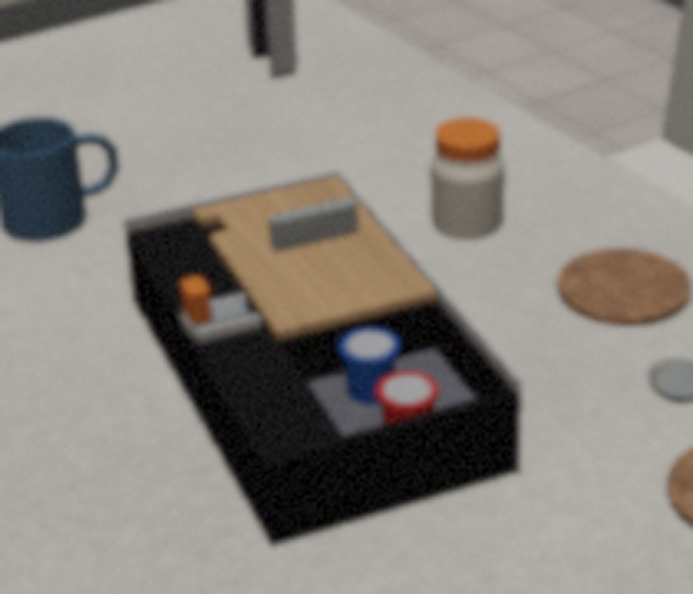

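The blue capsule (crop 531,253) and the red capsule (crop 646,268) are visible. The lid is clear of the whole opening, and the lock is still back.

Run:
```python
from h import *
c=dict(np.load("cam_top3.npz"))
H,S,V=cv2.split(cv2.cvtColor(c['color'],cv2.COLOR_RGB2HSV))
a=c['color'].astype(int);m=(a[:,:,0]-np.maximum(a[:,:,1],a[:,:,2])>25)&(((H<7)|(H>172)))
m[:,:330]=0
for b in blobs(m,20):
    e=cv2.fitEllipse(cv2.convexHull(b));print(e,plane(c,e[0],.066).round(4),depthpt(c,*e[0]).round(4))
f=lambda P:(np.asarray(P,float)+.5)/4.7-.5+[230,160]
P=plane(c,f([(646,268),(531,253),(277,182),(364,427)]),.066);print(P.round(4))
P2=plane(c,f([(277,182),(364,427)]),.105);
o=np.array([.5605,-.001,0]);xd=np.array([.983,-.181,0]);yd=np.array([.181,.983,0])
for n,p in zip(("red","blue","handle","knob"),[P[0],P[1],P2[0],P2[1]]): print(n,p.round(4),((p-o)@xd).round(4),((p-o)@yd).round(4))
plan(np.r_[P[0][:2],.12],-10.4)
```

```text
((366.8564453125, 216.61959838867188), (17.700435638427734, 17.92829132080078), 72.70848083496094) [[ 0.5375 -0.1158  0.066 ]] [ 0.5374 -0.1156  0.0678]
[[ 0.5374 -0.1163  0.066 ]
 [ 0.5461 -0.0558  0.066 ]
 [ 0.5855  0.0781  0.066 ]
 [ 0.456   0.0332  0.066 ]]
red [ 0.5374 -0.1163  0.066 ] -0.0018 -0.1175
blue [ 0.5461 -0.0558  0.066 ] -0.0042 -0.0565
handle [0.5817 0.0746 0.105 ] 0.0071 0.0782
knob [0.4578 0.0316 0.105 ] -0.1069 0.0135
t 10.90 pos [0.5947 0.1466 0.193 ] F [-0.3 -1.   0. ] w 37.7 q [ 0.06  0.17  1.67  0.    1.31 -1.33]
turn first [-0.004  -0.0034  1.5711]
then shift (target axes) [-0.269  -0.0088  0.073 ] len 0.279
```

>>> play_rows:
  series:
    - [0, 0, 0, 0, 0, 0.1746]
    - [0, 0, 0, 0, 0, 0.1746]
    - [0, 0, 0, 0, 0, 0.1746]
    - [0, 0, 0, 0, 0, 0.1746]
    - [0, 0, 0, 0, 0, 0.1746]
    - [0, 0, 0, 0, 0, 0.1746]
    - [0, 0, 0, 0, 0, 0.1746]
    - [0, 0, 0, 0, 0, 0.1746]
    - [0, 0, 0, 0, 0, 0.1746]
    - [-0.03, -0.001, 0, 0, 0, 0]
  grip: 0.72

```text
t: 12.15
eef_pos: [0.5883, 0.117, 0.1929]
tool_rot: [-2.412, -2.008, 0.005]
ft_force: [0.1, -0.0, 0.3]
gripper_width: 0.721
```

>>> play_rows:
  series:
    - [-0.045, -0.002, 0, 0, 0, 0]
    - [-0.05, -0.002, 0, 0, 0, 0]
    - [-0.05, -0.002, 0, 0, 0, 0]
    - [-0.045, -0.001, 0.01, 0, 0, 0]
    - [-0.03, -0.001, 0.02, 0, 0, 0]
    - [-0.019, 0, 0.02, 0, 0, 0]
    - [0, 0, 0.01, 0, 0, 0]
    - [0, 0, 0, 0, 0, 0]

```text
t: 13.15
eef_pos: [0.5365, -0.1158, 0.1325]
tool_rot: [-2.411, -2.006, 0.005]
ft_force: [0.7, 0.2, 0.4]
gripper_width: 0.718
```

Run:
```python
from h import *
from station import r
plan([.5375,-.1160,.032],-10.4)
c=r.read_camera("side");cv2.imwrite('pics/s4.png',cv2.resize(c['color'][120:300,200:410][:,:,::-1],None,fx=3.3,fy=3.3,interpolation=cv2.INTER_CUBIC))
```

```text
t 13.15 pos [ 0.5365 -0.1158  0.1325] F [0.7 0.2 0.4] w 67.5 q [-0.42  0.09  1.87 -0.    1.18 -0.24]
turn first [-0.0057 -0.0006 -0.0014]
then shift (target axes) [0.     0.001  0.1005] len 0.1
```

View pics/s4.png

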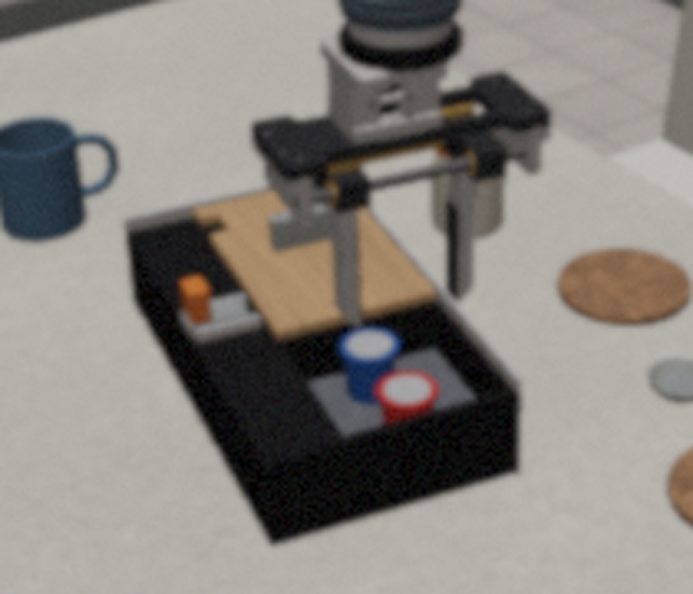

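The fingers straddle the red capsule's position along box x, and the pads are about 38 mm long. They will therefore close on the 42 mm flange, so I aim the pad middle at flange height (TCP z ≈ 0.044).

>>> play_rows:
  series:
    - [0, 0.001, 0.02, -0.005, 0, 0]
    - [0, 0, 0.025, 0, 0, 0]
    - [0, 0, 0.022, 0, 0, 0]
    - [0, 0, 0.014, 0, 0, 0]
    - [0, 0, 0.007, 0, 0, 0]
    - [0, 0, 0, 0, 0, 0]

```text
t: 13.95
eef_pos: [0.5384, -0.1162, 0.0454]
tool_rot: [2.414, 2.01, 0.001]
ft_force: [0.3, 0.3, 0.6]
gripper_width: 0.721
```

>>> play_rows:
  series:
    - [0, 0, 0, 0, 0, 0]
    - [0, 0, 0, 0, 0, 0]
    - [0, 0, 0, 0, 0, 0]
    - [0, 0, 0, 0, 0, 0]
    - [0, 0, 0, 0, 0, 0]
  grip: 0.3
  force: 12

```text
t: 14.58
eef_pos: [0.5384, -0.1165, 0.0456]
tool_rot: [2.414, 2.009, 0.001]
ft_force: [-0.5, 0.3, 3.2]
gripper_width: 0.432
```

>>> play_rows:
  series:
    - [0, 0, -0.01, 0, 0, 0]
    - [0, 0, -0.02, 0, 0, 0]
    - [0, 0, -0.02, 0, 0, 0]
    - [0, 0, 0, 0, 0, 0]

```text
t: 15.08
eef_pos: [0.5394, -0.1168, 0.0971]
tool_rot: [2.411, 2.007, 0.004]
ft_force: [0.3, 0.4, -0.2]
gripper_width: 0.436
```

Run:
```python
from h import *
from station import r
plan([.5283,-.3579,.2],-10.4)
for n,R,k in(("side",(slice(140,290),slice(240,400)),4.4),("top",(slice(160,280),slice(300,420)),4.7)):
    c=r.read_camera(n);cv2.imwrite(f'pics/{n}5.png',cv2.resize(c['color'][R][:,:,::-1],None,fx=k,fy=k,interpolation=cv2.INTER_CUBIC))
```

```text
t 15.07 pos [ 0.5394 -0.1168  0.0971] F [ 0.3  0.4 -0.2] w 41.0 q [-0.42  0.14  1.89  0.    1.11 -0.24]
turn first [ 0.0048  0.0009 -0.0008]
then shift (target axes) [-0.2391  0.0326 -0.1029] len 0.262
```

View pics/side5.png

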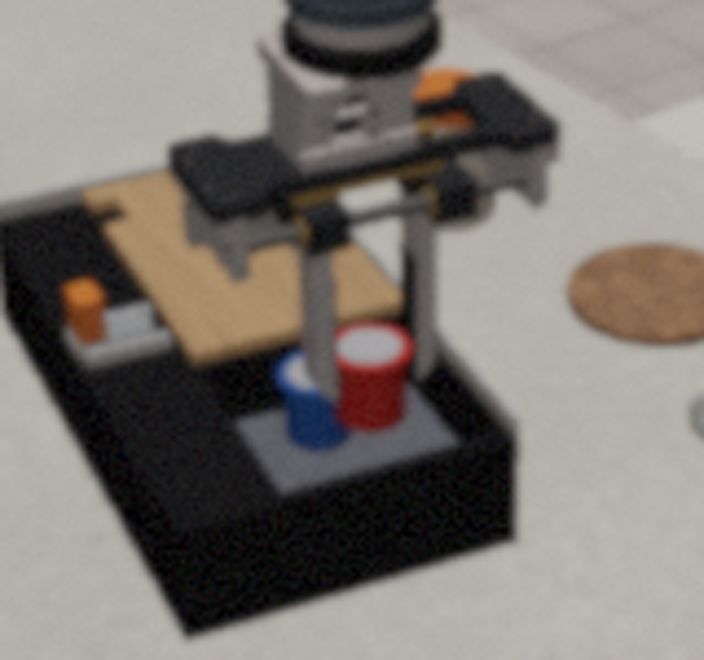

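View pics/top5.png

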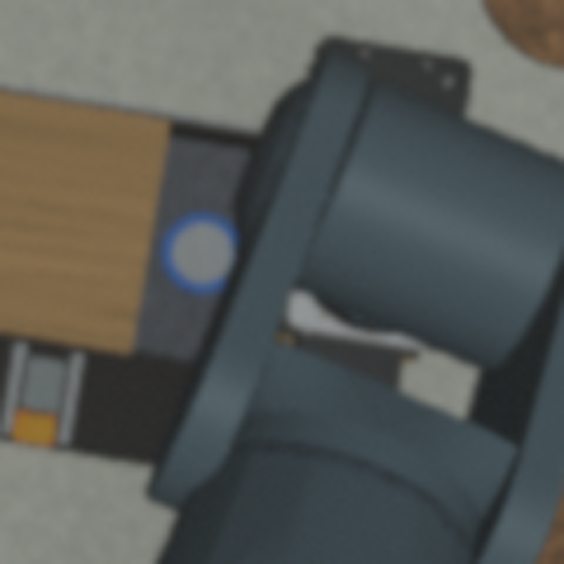

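The red capsule is held upright and lifted clear; the blue one stays. Before reaching, I'll confirm the coaster. The four candidates are (330,118) y=-0.029, (422,155) y=-0.276, (455,220) y=-0.358 and (423,282) y=-0.266. The one at (455,220) fits "farthest to the robot's right", because right is -y.

Run:
```python
from h import *
c=dict(np.load("cam_top3.npz"))
im=c['color'][100:320,300:500,::-1].copy();im=cv2.resize(im,None,fx=2.7,fy=2.7,interpolation=cv2.INTER_CUBIC)
p=proj(c,[.5283,-.3579,.008])[0];print(p)
q=(p-[300,100])*2.7;cv2.drawMarker(im,tuple(int(v) for v in q),(0,255,0),cv2.MARKER_CROSS,14,1)
cv2.imwrite("pics/coaster.png",im)
H,S,V=cv2.split(cv2.cvtColor(c['color'],cv2.COLOR_RGB2HSV))
for b in blobs((H<16)&(S>70)&(S<=170)&(V>40),300):
    e=cv2.minEnclosingCircle(b);print(np.round(e[0],1),plane(c,e[0],.008).round(4), plane(c,cv2.fitEllipse(b)[0],.008).round(4))
```

```text
[455.06565629 219.80917251]
[423.  281.7] [[ 0.368  -0.2667  0.008 ]] [[ 0.3678 -0.2659  0.008 ]]
[455.1 219.6] [[ 0.5287 -0.3581  0.008 ]] [[ 0.5282 -0.3577  0.008 ]]
[421.9 154.2] [[ 0.706  -0.2759  0.008 ]] [[ 0.7059 -0.2757  0.008 ]]
[329.7 117.8] [[ 0.8096 -0.0293  0.008 ]] [[ 0.8089 -0.0289  0.008 ]]
```

View pics/coaster.png

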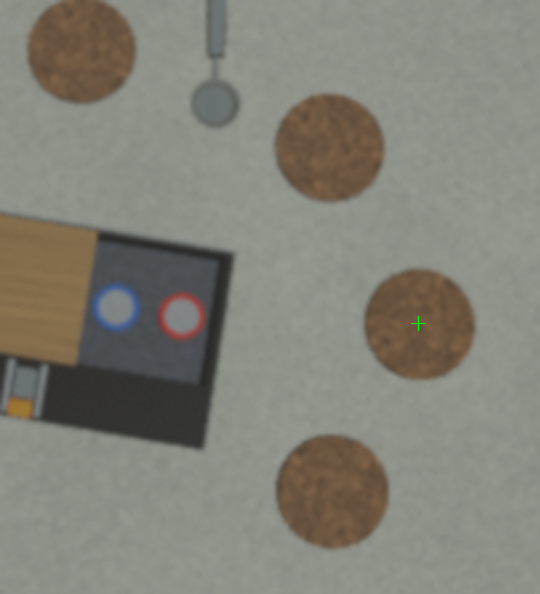

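>>> play_rows:
  series:
    - [0, 0, -0.02, 0.005, 0, 0]
    - [0, 0, -0.02, 0, 0, 0]
    - [0, 0, -0.015, 0, 0, 0]

```text
t: 15.55
eef_pos: [0.5378, -0.1162, 0.1499]
tool_rot: [-2.411, -2.007, 0.005]
ft_force: [-0.6, -0.7, -0.7]
gripper_width: 0.438
```

The green cross sits on the middle of the right-most coaster. Target is (0.5285, -0.3579). From here the shift in tool axes is about x -0.239, y +0.034.

Run:
```python
from h import *
plan([.5284,-.3579,.1],-10.4)
```

```text
t 15.55 pos [ 0.5378 -0.1162  0.1499] F [-0.6 -0.7 -0.7] w 41.1 q [-0.42  0.07  1.86 -0.    1.22 -0.24]
turn first [-0.0053 -0.0003 -0.0009]
then shift (target axes) [-0.2394  0.0344  0.0499] len 0.247
```

>>> play_rows:
  series:
    - [-0.015, 0.002, 0, -0.003, 0, 0]
    - [-0.03, 0.004, 0, 0, 0, 0]
    - [-0.036, 0.005, 0, 0, 0, 0]
    - [-0.036, 0.005, 0, 0, 0, 0]
    - [-0.036, 0.005, 0, 0, 0, 0]
    - [-0.034, 0.005, 0.01, 0, 0, 0]
    - [-0.028, 0.004, 0.015, 0, 0, 0]
    - [-0.016, 0.003, 0.015, 0, 0, 0]
    - [-0.0084, 0.0014, 0.01, 0, 0, 0]
    - [0, 0, 0, 0, 0, 0]

```text
t: 16.8
eef_pos: [0.5279, -0.3574, 0.0986]
tool_rot: [-2.412, -2.007, 0.001]
ft_force: [-0.1, 1.0, -0.4]
gripper_width: 0.435
```

Run:
```python
from h import *
plan([.5284,-.3579,.029],-10.4)
```

```text
t 16.80 pos [ 0.5279 -0.3574  0.0986] F [-0.1  1.  -0.4] w 40.9 q [-0.77  0.33  1.66 -0.    1.15 -0.59]
turn first [-0.0031 -0.0016 -0.0011]
then shift (target axes) [-0.0004  0.0006  0.0696] len 0.07
```

>>> play_rows:
  series:
    - [-0.0004, 0.0006, 0.015, 0, 0, 0]
    - [0, 0, 0.02, 0, 0, 0]
    - [0, 0, 0.015, 0, 0, 0]
    - [0, 0, 0.008, 0, 0, 0]
    - [0, 0, 0.004, 0, 0, 0]
    - [0, 0, 0, 0, 0, 0]

```text
t: 17.55
eef_pos: [0.5291, -0.3586, 0.0381]
tool_rot: [-2.414, -2.01, 0.001]
ft_force: [0.2, 0.1, 0.1]
gripper_width: 0.439
```

Run:
```python
from h import *
from station import r
plan([.5284,-.3579,.028],-10.4)
c=r.read_camera("side");cv2.imwrite('pics/s6.png',cv2.resize(c['color'][230:370,310:470][:,:,::-1],None,fx=4.2,fy=4.2,interpolation=cv2.INTER_CUBIC))
```

```text
t 17.55 pos [ 0.5291 -0.3586  0.0381] F [0.2 0.1 0.1] w 41.3 q [-0.77  0.41  1.68 -0.    1.05 -0.59]
turn first [-0.0009  0.0001 -0.0009]
then shift (target axes) [ 0.0005 -0.0008  0.0101] len 0.01
```

View pics/s6.png

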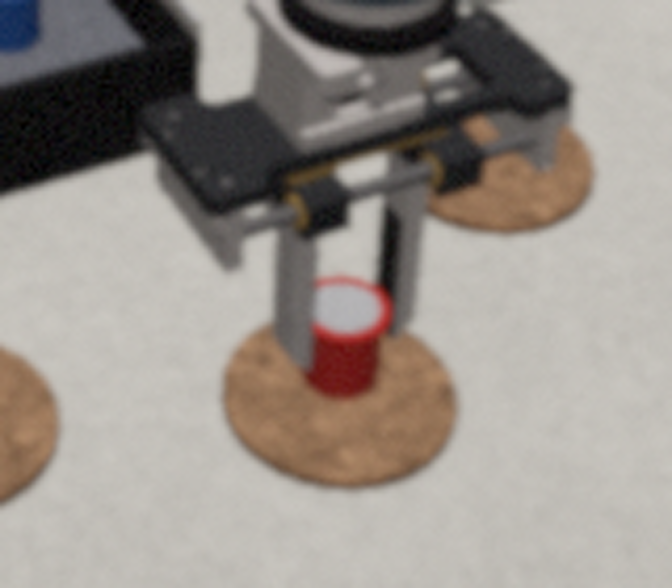

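The capsule hangs upright about 10 mm above the coaster. I'll lower it gently.

>>> play_rows:
  series:
    - [0.0005, -0.0008, 0.003, 0, 0, 0]
    - [0, 0, 0.003, 0, 0, 0]
    - [0, 0, 0.002, 0, 0, 0]
    - [0, 0, 0.001, 0, 0, 0]
    - [0, 0, 0, 0, 0, 0]

```text
t: 18.23
eef_pos: [0.5283, -0.3578, 0.029]
tool_rot: [-2.414, -2.009, 0.001]
ft_force: [0.5, -0.2, 0.6]
gripper_width: 0.437
```

>>> play_rows:
  series:
    - [0, 0, 0.001, 0, 0, 0]
    - [0, 0, 0, 0, 0, 0]

```text
t: 18.48
eef_pos: [0.5283, -0.3578, 0.0281]
tool_rot: [-2.414, -2.009, 0.001]
ft_force: [-0.2, 0.6, -0.0]
gripper_width: 0.441
```

>>> play_rows:
  series:
    - [0, 0, 0.001, 0, 0, 0]
    - [0, 0, 0, 0, 0, 0]

```text
t: 18.73
eef_pos: [0.5284, -0.358, 0.0276]
tool_rot: [-2.414, -2.01, 0.001]
ft_force: [-1.6, 0.7, 2.8]
gripper_width: 0.438
```

>>> play_rows:
  series:
    - [0, 0, 0.001, 0, 0, 0]
    - [0, 0, 0, 0, 0, 0]

```text
t: 18.98
eef_pos: [0.5285, -0.3581, 0.0275]
tool_rot: [-2.414, -2.01, 0.001]
ft_force: [-3.6, 2.5, 8.3]
gripper_width: 0.439
```

Contact: Fz rises to 8 N at the expected height. I'll ease 1 mm, open, then retreat straight up.

>>> play_rows:
  series:
    - [0, 0, -0.0012, 0, 0, 0]
    - [0, 0, 0, 0, 0, 0]

```text
t: 19.23
eef_pos: [0.5285, -0.358, 0.0276]
tool_rot: [-2.414, -2.01, 0.001]
ft_force: [0.7, -0.0, 3.9]
gripper_width: 0.434
```

>>> play_rows:
  series:
    - [0, 0, 0, 0, 0, 0]
    - [0, 0, 0, 0, 0, 0]
    - [0, 0, 0, 0, 0, 0]
    - [0, 0, -0.015, 0, 0, 0]
    - [0, 0, -0.03, 0, 0, 0]
    - [0, 0, -0.04, 0, 0, 0]
    - [0, 0, -0.05, 0, 0, 0]
    - [0, 0, -0.03, 0, 0, 0]
    - [0, 0, 0, 0, 0, 0]
  grip: 0.75

```text
t: 20.35
eef_pos: [0.53, -0.3593, 0.1966]
tool_rot: [2.409, 2.006, 0.0]
ft_force: [0.1, -0.2, -0.7]
gripper_width: 0.753
```

>>> play_rows:
  series:
    - [0.04, 0, 0, 0, 0, 0]
    - [0.05, 0, 0, 0, 0, 0]
    - [0.05, 0, 0, 0, 0, 0]
    - [0.05, 0, 0, 0, 0, 0]
    - [0.05, 0, 0, 0, 0, 0]
    - [0.05, 0, 0, 0, 0, 0]
    - [0.04, 0, 0, 0, 0, 0]
    - [0.03, 0, 0, 0, 0, 0]
    - [0, 0, 0, 0, 0, 0]

```text
t: 21.48
eef_pos: [0.5929, -0.0021, 0.1905]
tool_rot: [-2.409, -2.012, 0.004]
ft_force: [-0.8, -1.1, -0.0]
gripper_width: 0.75
```

Run:
```python
from h import *
from station import r
plan([.5284,-.3579,.028],-10.4)
for n in("top","side"):
    c=r.read_camera(n);np.savez(f"cam_{n}7.npz",**c);cv2.imwrite(f'pics/{n}7.png',c['color'][:,:,::-1])
    H,S,V=cv2.split(cv2.cvtColor(c['color'],cv2.COLOR_RGB2HSV));a=c['color'].astype(int)
    m=(a[:,:,0]-np.maximum(a[:,:,1],a[:,:,2])>25)&((H<6)|(H>172))&(S>100)
    for b in blobs(m,20):
        if n=="top" : e=cv2.fitEllipse(cv2.convexHull(b));print(n,e,plane(c,e[0],.048).round(4))
    for b in blobs((H<16)&(S>70)&(V>40),300):
        e=cv2.minEnclosingCircle(b);print(n,np.round(e[0],1),plane(c,e[0],.008).round(4))
    u=(slice(170,270),slice(400,510)) if n=="top" else (slice(270,370),slice(330,450))
    cv2.imwrite(f'pics/{n}7c.png',cv2.resize(c['color'][u][:,:,::-1],None,fx=5,fy=5,interpolation=cv2.INTER_CUBIC))
```

```text
t 21.48 pos [ 0.5929 -0.0021  0.1905] F [-0.8 -1.1 -0. ] w 70.5 q [-0.19  0.13  1.72 -0.    1.3  -0.02]
turn first [-0.0039  0.      0.0022]
then shift (target axes) [-0.3616  0.0008  0.1625] len 0.396
top ((460.01837158203125, 219.2986602783203), (16.225740432739258, 17.47760009765625), 75.87745666503906) [[ 0.5281 -0.3559  0.048 ]]
top [423.  281.6] [[ 0.3681 -0.2665  0.008 ]]
top [455.1 219.6] [[ 0.5287 -0.3581  0.008 ]]
top [421.9 154.2] [[ 0.706  -0.2759  0.008 ]]
top [329.6 118.2] [[ 0.8084 -0.0289  0.008 ]]
side [390.5 324. ] [[ 0.5248 -0.3657  0.008 ]]
side [295.7 332.5] [[ 0.3623 -0.2779  0.008 ]]
side [426.4 268.2] [[ 0.7012 -0.2831  0.008 ]]
side [389. 206.] [[ 0.804  -0.0376  0.008 ]]
```

View pics/side7.png

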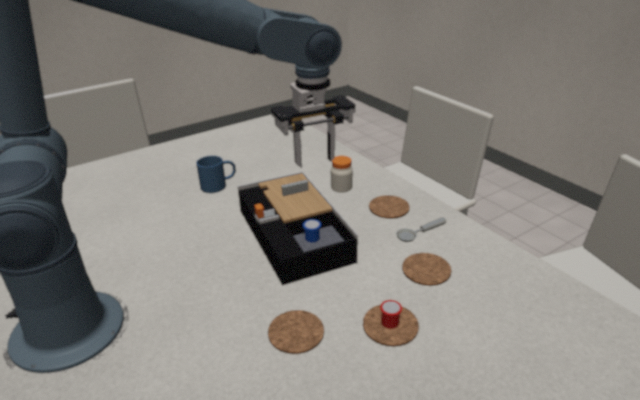

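View pics/top7.png

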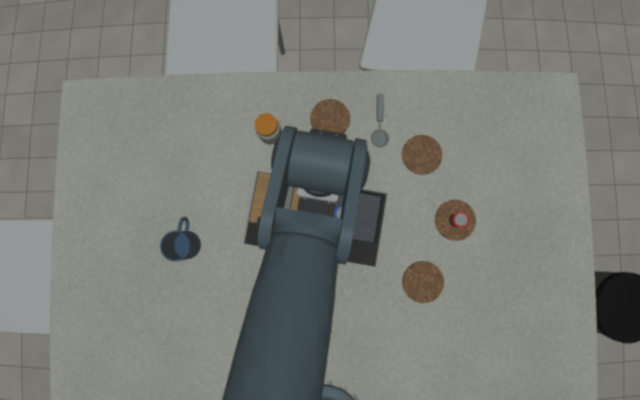

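View pics/side7c.png

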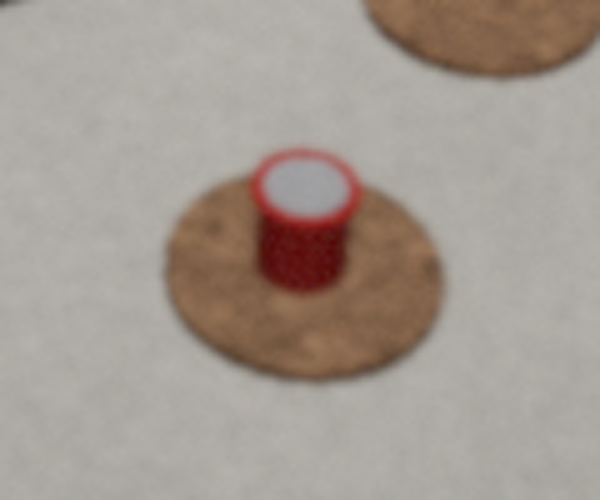

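The capsule stands upright in the middle of the coaster (top 460,219; side 391,313), about 2 mm off centre by the mask. The coaster has not moved. The side view shows the lid open, the knob back, the blue capsule in the box, and the mug, jar and spoon in place. The arm is clear, so I'm handing in.

```bash
python3 -c "
from station import r
print(r.job_done()); print(r.state()['t'])"
```

```text
the job is handed in; nothing more can be done
None
the job is handed in; nothing more can be done
```

The job is handed in, at about 21.6 s of the 70 s allowed. It reports no verdict, and nothing can be moved now.

**What I did:**
1. Gripped the orange knob and pulled it back 21.5 mm, until it met the end stop (about 17 N).
2. Pulled the lid by its handle until it met its stop (about 13 N). The top camera put its travel at 121.9 mm, against 122 mm for fully open.
3. Lifted the red capsule by its flange and stood it on the coaster farthest to the robot's right, at (0.528, -0.358). I then let go, and moved the arm away to z = 0.19 m.

**Last checks that agreed:**
- The capsule stands upright about 2 mm from the coaster's centre.
- The coaster read the same position before and after.
- The largest wrist force in the readings I took was about 20 N, against the 120 N limit; I only read it at the end of each move.

**Checks that disagreed or were weaker:**
- **Cameras:** the side view put the coaster 5–9 mm nearer that camera than the top view did. I put this down to the coaster's visible rim and used the top view, which matched the gripper's position on the handle within 1 mm.
- **Lock travel:** the top picture showed the knob moving about 18 mm, against 21.5 mm by the arm. The force at the stop and the empty notch say it is fully back.
- **Grip width:** the gripper read about 41 mm on the 42 mm flange. I did not find out why.
- **After placing:** the arm hid part of the box from above, so I checked the lid, lock and blue capsule by eye in the side view and did not measure them again. I also checked the mug, jar and spoon only by eye.

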